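Restock the lidded medicine box

TASK

Open the grey lid of the medicine box all the way back to its stop. Then take the tall narrow carton from the counter and stand it upright in the empty compartment of the box, setting it down gently rather than dropping it, and leave the lid fully open for the second check. Leave the other packs where they stand.

Things in the scene. Friction and masses are not known exactly. Their poses are not given: they have to be found in the camera images.
- lid (a joint): Hinge angle of the box lid in rad: 0 shut flat, grows as the lid opens upward and away from the robot, hard stop at 1.8 (103 deg). It starts slightly ajar (0.03 to 0.2). The hinge is stiff: the lid stays where it is left, and moving it takes about 2 to 4 N at the lip.
- medbox: White plastic box fixed to the counter, with the grey lid: 150 mm along x, 250 mm along y, 95 mm high, walls and floor 5 mm. Origin under its centre; x points from its front (robot's side) to the hinge, z up. A middle wall parallel to x, as high as the box, makes two compartments side by side in y, each 140 (x) by 117 mm (y) inside.
- hinge (a point): Middle of the lid's hinge axis, over the box's far rim: 75 mm from the box centre along the box's x, 100 mm above the counter. Axes as the box's: y lies along the hinge.
- lip_edge (a point): Middle of the lid's lower front edge; moves with the lid (x axis along the lid to the hinge, z out of its upper face). The lid is a flat plate, 180 mm from hinge to front edge, 254 mm wide, 8 mm thick, hinged at mid-thickness. It overhangs the box front by 30 mm over its whole width: a lip to get tilted fingers under. No other handle.
- free_spot (a point): Centre of the thin grey liner (120 x 100 x 2 mm) on the floor of the empty compartment, at the liner's upper face (7 mm above the counter). x and y axes as the box's. This is the left or the right compartment by turns.
- carton_mid (a point): Centre (half-way up) of the tall narrow carton: white with a grey band, standing on the counter, 60 mm along its x, 40 mm along its y, 120 mm high, 0.1 to 0.2 kg. Best gripped across the 40 mm, high up, so that the fingers stay near the box rim when it is set down, and set down with its x along the box's x, so that the gripper's broad side clears the open lid.
- squat_carton_mid (a point): Bystander on the counter: centre of a squat white carton with a grey band, 70 x 62 mm and 70 mm high (35 mm above its underside).
- pill_bottle_mid (a point): Bystander on the counter: white round bottle, 62 mm wide and 105 mm high; point on its axis 50 mm above its underside. It, the squat carton and the tall carton stand in three places that they swap.
- stored_bottle_mid (a point): Bystander already stored in the box's other compartment: amber jar, 60 mm wide and 85 mm high; point on its axis 40 mm above its underside.
Things that resemble listed ones, but are neither listed nor needed, are in the scene too. What is shaped like the part that bears carton_mid but black or green is not meant.

How it is judged:
By the outcome, as a careful person would: the job done as asked, in the order asked, and still so for the second after the job is handed in, with the robot touching nothing.
It also fails if it takes over 58 s, if anything falls off the work surface, if the arm or the gripper's body presses on something with over 40 N, if the wrist force passes 120 N, or if a joint passes its speed limit or range.

ROBOT

A 6-joint arm with a two-finger parallel gripper is mounted at the origin on the work surface. World frame = base frame: x ahead of the robot, y to its left, z up, the work surface at z = 0. Lengths are in mm, angles in rad, forces in N, time in s.
With the tool pointing down it reaches from about 250 to 850 mm from the base axis. Payload 12.5 kg.
Tool frame: the origin (TCP) lies midway between the tips of the shut fingers; the grasp point (between the pads) lies 19 mm behind it; z points along the fingers, y is the line along which they close (so a half turn about z gives the same grasp; the last joint's range is limited). The gripper opens to 93 mm and grips with 3 to 60 N. Pads are 15 mm wide; open, the fingers measure 128 mm over their backs; the gripper's body (75 mm by 188 mm) begins 65 mm behind the grasp point.
Start: joints at [-1.43, 0.351, 1.652, -0, 1.139, -0.085], TCP at [123.158, -536.019, 188.533] pointing down, gripper open.
Joint ranges: [-2.75, 2.75], [-0.79, 2.1], [0.01, 2.65], [-1.57, 4.71], [0.07, 3.14], [-2.87, 2.87]. Speed limits (rad/s): [2.22, 2.22, 2.79, 3.14, 3.14, 3.14].

INTERFACE

Orientations are given as a unit quaternion [x, y, z, w].
In Python, from rig import env, snapshot, order gives the robot as it stands.
- The arm moves only by the tool send_rows, never from a script. Its argument "steps" is a list of rows, each a list of 3 entries, a list of its own where there are three numbers: the opening, from -1 (shut) to 1 (fully open), then the shift along the tool's x, y, z scaled (see below), then the turn, a rotation vector about the tool's x, y, z scaled (see below). A call has exactly 8 rows; each row shifts and turns the commanded pose from where the row before left it, along the tool's axes as they then stand; what a row does not reach is not made up. The controller multiplies each number of a shift by 0.15 m and each number of a turn by pi/2 rad. A row lasts 1/8 s, in which the tool goes at most 62.5 mm and 10.7 degrees, less where a joint would pass 70% of its speed; a pose out of reach is approached as far as the arm can. A call with a number of a shift or a turn outside -1 to 1 is refused whole. A call with a gripper value outside its range is refused whole. The fingers move at their own pace and stop on an object; "newtons" is the grip in N (left out, the last holds). Time passes only in rows, so rows that do not move let the fingers close, or fill a call up. It gives the time, the measured TCP pose, the force, the opening and the grip force at its end, in the units of the state.
- env.sense(): the state, without advancing time (a new reading comes with each control period).
- snapshot(name): name is "scene" or "top" or "wrist"; returns a dict with "img" (480x640x3 uint8, blue, green, red), "range_z" (480x640 float32, mm along the optical axis (not along the pixel's ray), 0 where there is no reading), "vfov" (degrees; the focal length in pixels is half the picture's height over the tangent of half this angle, whatever the lens; pixels are square), "cx", "cy" (the principal point, pixels), "rvec" (rotation vector, rad) and "tvec" (3), from world to camera coordinates, as OpenCV has them. Camera axes: x right, y down, z forward; pixel columns grow to the right and rows downward; lengths in mm; the calibration is good to about 2 mm. The wrist camera is an equidistant fisheye: a pixel r from the principal point sees the ray r / f radians off the axis. A picture is of the moment at which its call begins.
- order.close_job(): hands the job in; it is judged then, once.
The state is a dict: "time": time; "joint_pos": joint angles; "dq": joint speeds; "joint_torque": joint torques, N m; "ee_pos": TCP position; "eef_rot": TCP orientation; "wrist_force": force on the tool from outside, world axes, zero at the start; "ft_torque": the same for the moment, N m; "gripper_width": opening from 0.0 (shut) to 1.0 (fully open); "grasp_force": force on a finger pad.
Only numpy, scipy, OpenCV 4.12 (cv2) and the standard library are available. Lean on these libraries where they do the work, as an engineer would, in place of code of your own. Each camera call takes 0.05 s, during which the arm holds its last target. There are 200 camera calls.

## Working session

There is one attempt and no reset: what is moved stays moved. The work goes in short steps, Python scripts to look and compute and a tool call to move; the robot and the scene stay as the last step left them, time stands still between calls to the robot, and variables do not carry over. Pictures are saved under pics/ and viewed, at most 10 in all, crops included, and the job is handed in when it is done.

Besides the shell and the picture viewer there is one more tool, called after ">>>" by a JSON object that holds its "method" and its "body", one argument or row to a line. send_rows: Moves the arm, as the interface text tells. Shifts and turns lie within -1 to 1; 1 stands for 0.15 m of shift or pi/2 rad of turn. Its arguments: {"type":"object","properties":{"steps":{"type":"array","items":{"type":"array"}},"newtons":{"type":"number"}},"required":["steps"]}

```bash
mkdir -p pics; ls; cat > h.py <<'E'
import numpy as np, cv2
from rig import env, snapshot, order
from scipy.spatial.transform import Rotation as R
def cloud(s):
    z=s["range_z"].astype(float); v,u=np.mgrid[:480,:640]
    f=240/np.tan(np.radians(s["vfov"]/2))
    P=np.stack([(u-s["cx"])/f*z,(v-s["cy"])/f*z,z],-1)
    Rm=cv2.Rodrigues(np.array(s["rvec"],float))[0]
    W=(P-np.array(s["tvec"]).ravel())@Rm
    W[z==0]=np.nan
    return W
E
python3 - <<'E'
from h import *
a=snapshot("scene");b=snapshot("top")
cv2.imwrite("pics/scene.png",a["img"]);cv2.imwrite("pics/top.png",b["img"])
np.savez("s.npz",W=cloud(a),img=a["img"]);np.savez("t.npz",W=cloud(b),img=b["img"])
print(env.sense())
E
```

```text
pics
{'time': 0.1, 'joint_pos': array([-1.42963729e+00,  3.51185676e-01,  1.65234990e+00, -2.21283326e-05,
        1.13911815e+00, -8.46250687e-02]), 'dq': array([ 0.00060692, -0.00111424, -0.00160573, -0.00191969, -0.00231682,
       -0.00054282]), 'joint_torque': array([ 5.80251326e-04, -4.98026061e+01, -2.85705221e+01,  6.99849520e-02,
        2.39045575e-02, -2.71549055e-05]), 'ee_pos': array([ 123.08572813, -535.69739818,  188.05734153]), 'eef_rot': array([ 9.93633795e-01,  1.12657000e-01, -2.50374299e-05, -5.30041928e-04]), 'wrist_force': array([ 0.23250132, -0.41282515,  0.40614266]), 'ft_torque': array([-0.03883098,  0.07138762,  0.06172707]), 'grasp_force': 0.0, 'gripper_width': 1.0018668298586642}
```

View pics/scene.png

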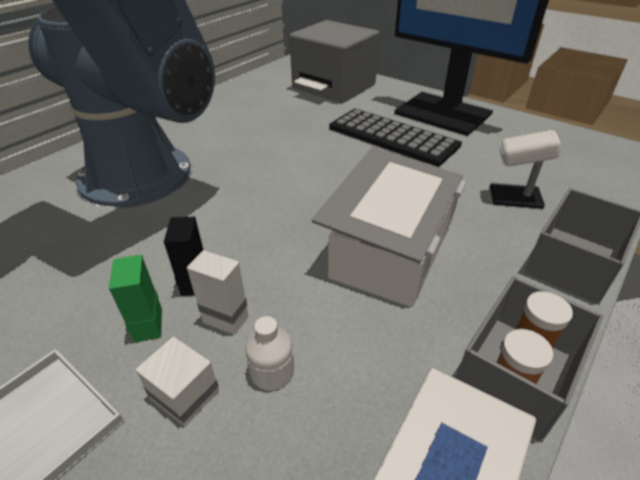

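View pics/top.png

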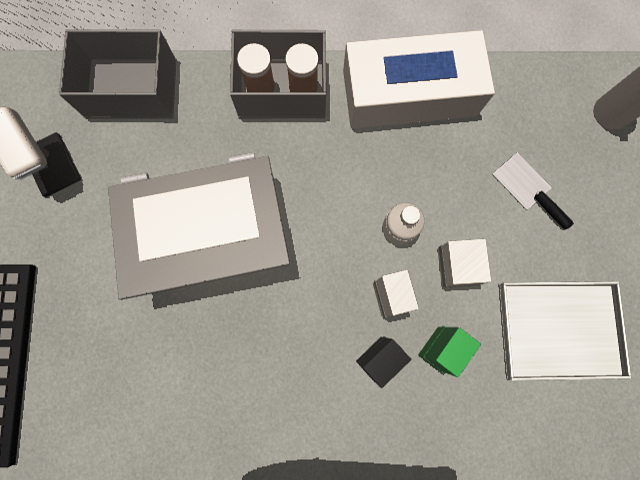

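The medicine box is at top (200,225), with the lid ajar and the hinge lugs on the far side at (134,178) and (242,157). Candidates for the tall carton are the white one at top (398,294) / scene (218,290), the black one at top (384,362) and the green one at top (450,350). The white one with the grey band fits the description. The white carton at top (467,262) is the squat one. Next I'll measure and make one confirming crop.

```bash
python3 - <<'E'
from h import *
t=np.load("t.npz");W=t["W"];s=np.load("s.npz")
for n,(u,v) in dict(carton=(398,287),squat=(467,260),bottle=(410,215),black=(384,360),green=(455,350),table=(330,330)).items(): print(n,W[v,u].round(1))
x0,x1,y0,y1=370,425,262,325
sub=W[y0:y1,x0:x1].reshape(-1,3);m=(abs(sub[:,2]-120)<6);p=sub[m]
r=cv2.minAreaRect(p[:,:2].astype(np.float32));print("carton top",m.sum(),r,np.median(p[:,2]),cv2.boxPoints(r).round(1).tolist())
# lid
L=W[150:305,100:300].reshape(-1,3);L=L[(L[:,2]>85)&(L[:,2]<180)]
c=np.median(L,0)
for _ in range(4):
    A=np.c_[L[:,:2],np.ones(len(L))];k=np.linalg.lstsq(A,L[:,2],rcond=None)[0];res=L[:,2]-A@k
    L=L[abs(res)<4]
n=np.array([-k[0],-k[1],1]);n/=np.linalg.norm(n)
print("plane",k,n,"tilt",np.arccos(n[2]),len(L))
r=cv2.minAreaRect(L[:,:2].astype(np.float32));b=cv2.boxPoints(r)
print(r);print(np.c_[b,np.c_[b,np.ones(4)]@k].round(1))
for n2,lo in (("yaw from tilt",0),): print(np.degrees(np.arctan2(n[1],n[0])))
a=s["img"][170:430,90:330];cv2.imwrite("pics/crop.png",cv2.resize(a,None,fx=2.3,fy=2.3))
E
```

```text
carton [ 487.  -162.6  120.3]
squat [ 533.  -284.3   72. ]
bottle [ 599.1 -187.8  108.7]
black [ 382.7 -137.9  122.1]
green [ 395.4 -240.9  123. ]
table [424.4 -64.7   2. ]
carton top 1119 ((480.1957702636719, -164.83447265625), (59.94919967651367, 40.53702926635742), 13.898337364196777) 121.27815546922929 [[446.20001220703125, -152.39999389648438], [456.0, -191.6999969482422], [514.2000122070312, -177.3000030517578], [504.3999938964844, -138.0]]
plane [-7.90644125e-02 -1.63210770e-02  1.62629790e+02] [0.07880801 0.01626815 0.99675706] tilt 0.08055669172046215 19146
((591.5519409179688, 141.01092529296875), (190.7594451904297, 254.3148651123047), 11.289823532104492)
[[473.1 247.  121.2]
 [522.9  -2.4 121.3]
 [710.   35.  105.9]
 [660.2 284.4 105.8]]
11.663600839059573
```

View pics/crop.png

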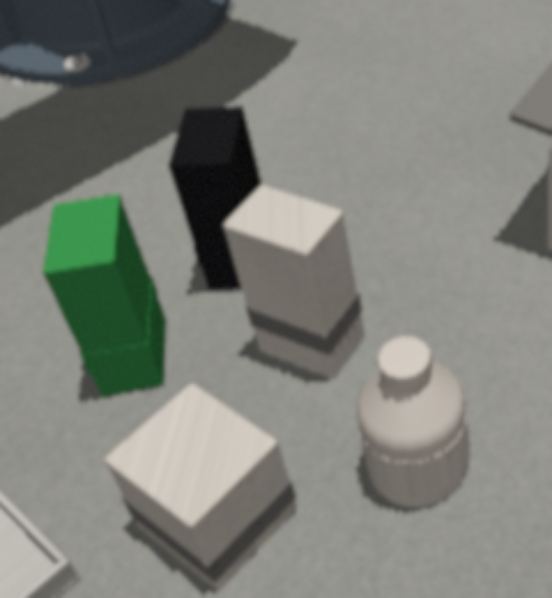

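Crop confirmed: the tall white carton with the grey band is at crop (290,280). It measures about 60x40 with its top at z≈120, which fits. I'll deal with the lid first.

>>> {"method": "send_rows", "body": {
  "steps": [
    [-1,[0.213,-0.256,0],[0,0,0]],
    [-1,[0.213,-0.256,0],[0,0,0]],
    [-1,[0.213,-0.256,0],[0,0,0]],
    [-1,[0.213,-0.256,0],[0,0,0]],
    [-1,[0.213,-0.256,0],[0,0,0]],
    [-1,[0.213,-0.256,0],[0,0,0]],
    [-1,[0.213,-0.256,0],[0,0,0]],
    [-1,[0.213,-0.256,0],[0,0,0]]
  ],
  "newtons": 20
}}

```text
time: 1.1
ee_pos: [303.9, -177.9, 188.5]
eef_rot: [0.994, 0.112, 0.0, 0.0]
wrist_force: [0.6, -0.4, 0.3]
gripper_width: 0.188
grasp_force: 0.0
```

```bash
cat >> h.py <<'E'
YB=np.radians(11.3); BC=np.array([600.4,142.7,0]); RB=R.from_euler('z',YB)
def box(p): return BC+RB.apply(p)            # box coords -> world
def pose(yaw,tilt): # tool x along yaw, tilted forward about tool y
    return R.from_euler('z',yaw)*R.from_euler('x',np.pi)*R.from_euler('y',tilt)
def delta(pw,rot=None,n=1):
    s=env.sense();Rc=R.from_quat(s["eef_rot"]);d=Rc.inv().apply(np.asarray(pw)-s["ee_pos"])
    print("t",round(s["time"],2),"at",s["ee_pos"].round(1),"box",RB.inv().apply(s["ee_pos"]-BC).round(1),"q",s["joint_pos"].round(2),"F",s["wrist_force"].round(1))
    print("shift mm",d.round(1),"per-row scaled",(d/150/n).round(3))
    if rot is not None: 
        rv=(Rc.inv()*rot).as_rotvec();print("turn deg",np.degrees(rv).round(1),"scaled/row",(rv/(np.pi/2)/n).round(3))
E
python3 - <<'E'
from h import *
delta(box([-160,0,170]),pose(YB,np.radians(50)),8)
E
```

```text
t 1.1 at [ 303.9 -177.9  188.5] box [-353.6 -256.2  188.5] q [-0.66 -0.03  2.11  0.    1.06  0.68] F [ 0.6 -0.4  0.3]
shift mm [ 200.8 -250.7   18.5] per-row scaled [ 0.167 -0.209  0.015]
turn deg [-0.7 50.   1.5] scaled/row [-0.001  0.069  0.002]
```

>>> {"method": "send_rows", "body": {
  "steps": [
    [-1,[0.192,-0.239,0],[0,0,0]],
    [-1,[0.192,-0.239,0],[0,0,0]],
    [-1,[0.192,-0.239,0],[0,0,0]],
    [-1,[0.192,-0.239,0],[0,0,0]],
    [-1,[0.192,-0.239,0],[0,0,0]],
    [-1,[0.192,-0.239,0],[0,0,0]],
    [-1,[0.192,-0.239,0],[0,0,0.016]],
    [-1,[0,0,0],[0,0.11,0]]
  ]
}}

```text
time: 2.1
ee_pos: [446.2, 112.7, 187.4]
eef_rot: [0.991, 0.101, 0.086, -0.009]
wrist_force: [-0.1, -0.6, 0.5]
gripper_width: 0.003
grasp_force: 0.0
```

>>> {"method": "send_rows", "body": {
  "steps": [
    [-1,[0,0,0],[0,0.11,0]],
    [-1,[0,0,0],[0,0.11,0]],
    [-1,[0,0,0],[0,0.11,0]],
    [-1,[0,0,0],[0,0.11,0]],
    [-1,[0,0,0],[0,0,0]],
    [-1,[0,0,0],[0,0,0]],
    [-1,[0,0,0],[0,0,0]],
    [-1,[0,0,0],[0,0,0]]
  ]
}}

```text
time: 3.1
ee_pos: [440.1, 122.4, 186.3]
eef_rot: [0.934, 0.102, 0.339, -0.053]
wrist_force: [-0.5, 0.6, 0.7]
gripper_width: 0.003
grasp_force: 0.0
```

```bash
python3 - <<'E'
from h import *
delta(box([-160,0,70]),pose(YB,np.radians(50)),4)
E
```

```text
t 3.1 at [440.1 122.4 186.3] box [-161.2   11.5  186.3] q [ 0.1  -0.09  2.39  0.64  0.18  0.85] F [-0.5  0.6  0.7]
shift mm [-74.1  15.   89.2] per-row scaled [-0.123  0.025  0.149]
turn deg [-2.5  9.9  0.1] scaled/row [-0.007  0.028  0.   ]
```

>>> {"method": "send_rows", "body": {
  "steps": [
    [-1,[0,0,0],[-0.014,-0.08,0]],
    [-1,[0,0,0],[-0.014,0,0]],
    [-1,[0,0,0],[0,0,0]],
    [-1,[0,0,0],[0,0,0]],
    [-1,[0,0,0],[0,0,0]],
    [-1,[0,0,0],[0,0,0]],
    [-1,[0,0,0],[0,0,0]],
    [-1,[0,0,0],[0,0,0]]
  ]
}}

```text
time: 4.1
ee_pos: [439.4, 128.5, 186.0]
eef_rot: [0.945, 0.103, 0.308, -0.043]
wrist_force: [0.0, 0.0, 0.1]
gripper_width: 0.002
grasp_force: 0.0
```

```bash
python3 - <<'E'
from h import *
delta(box([-150,0,68]),pose(YB,np.radians(33)),6)
E
```

```text
t 4.1 at [439.4 128.5 186. ] box [-160.6   17.7  186. ] q [ 0.14 -0.08  2.34  0.25  0.26  1.27] F [0.  0.  0.1]
shift mm [-61.4  20.1 100.9] per-row scaled [-0.068  0.022  0.112]
turn deg [-1.7 -3.2  0.6] scaled/row [-0.003 -0.006  0.001]
```

>>> {"method": "send_rows", "body": {
  "steps": [
    [-1,[-0.068,0.022,0.112],[-0.003,-0.006,0.001]],
    [-1,[-0.068,0.022,0.112],[-0.003,-0.006,0.001]],
    [-1,[-0.068,0.022,0.112],[-0.003,-0.006,0.001]],
    [-1,[-0.068,0.022,0.112],[-0.003,-0.006,0.001]],
    [-1,[-0.068,0.022,0.112],[-0.003,-0.006,0.001]],
    [-1,[-0.068,0.022,0.112],[-0.003,-0.006,0.001]],
    [-1,[0,0,0],[0,0,0]],
    [-1,[0,0,0],[0,0,0]]
  ]
}}

```text
time: 5.1
ee_pos: [448.9, 117.9, 99.8]
eef_rot: [0.952, 0.1, 0.288, -0.039]
wrist_force: [-0.0, 0.2, -0.7]
gripper_width: 0.003
grasp_force: 0.0
```

```bash
python3 - <<'E'
from h import *
delta(box([-88,0,62]),pose(YB,np.radians(33)),4)
E
```

```text
t 5.1 at [448.9 117.9  99.8] box [-153.4    5.3   99.8] q [0.11 0.16 2.39 1.38 0.08 0.11] F [-0.   0.2 -0.7]
shift mm [33.4  7.1 67.6] per-row scaled [0.056 0.012 0.113]
turn deg [-1.4 -0.7  0.3] scaled/row [-0.004 -0.002  0.001]
```

Near the wrist singularity. I'll tilt past it with a small sideways offset so that joint 4 rolls over.

>>> {"method": "send_rows", "body": {
  "steps": [
    [-1,[0,0,0],[0.03,0,0]],
    [-1,[0,0,0],[0.03,0,0]],
    [-1,[0,0,0],[0,0.03,0]],
    [-1,[0,0,0],[0,0.03,0]],
    [-1,[0,0,0],[0,0.03,0]],
    [-1,[0,0,0],[0,0.03,0]],
    [-1,[0,0,0],[0,0.04,0]],
    [-1,[0,0,0],[0,0.04,0]]
  ]
}}

```text
time: 6.1
ee_pos: [448.3, 120.1, 100.1]
eef_rot: [0.896, 0.1, 0.42, -0.104]
wrist_force: [-0.1, 0.7, -0.3]
gripper_width: 0.007
grasp_force: 0.0
```

```bash
python3 - <<'E'
from h import *
delta(box([-150,0,75]),pose(YB,np.radians(52)),4)
E
```

```text
t 6.1 at [448.3 120.1 100.1] box [-153.6    7.7  100.1] q [-0.04  0.29  2.57  2.62  0.65 -1.27] F [-0.1  0.7 -0.3]
shift mm [-16.9  10.4  17.5] per-row scaled [-0.028  0.017  0.029]
turn deg [-6.9  1.2 -1.9] scaled/row [-0.019  0.003 -0.005]
```

>>> {"method": "send_rows", "body": {
  "steps": [
    [-1,[0,0,0],[-0.019,0.003,-0.005]],
    [-1,[0,0,0],[-0.019,0.003,-0.005]],
    [-1,[0,0,0],[-0.019,0.003,-0.005]],
    [-1,[0,0,0],[-0.019,0.003,-0.005]],
    [-1,[-0.05,0.017,0.04],[0,0,0]],
    [-1,[-0.05,0.017,0.04],[0,0,0]],
    [-1,[-0.05,0.017,0.04],[0,0,0]],
    [-1,[-0.05,0.017,0.04],[0,0,0]]
  ]
}}

```text
time: 7.1
ee_pos: [450.8, 110.8, 61.2]
eef_rot: [0.895, 0.088, 0.434, -0.045]
wrist_force: [0.2, -0.1, 0.7]
gripper_width: 0.006
grasp_force: 0.0
```

```bash
python3 - <<'E'
from h import *
delta(box([-88,0,64]),pose(YB,np.radians(52)),4)
E
```

```text
t 7.1 at [450.8 110.8  61.2] box [-153.    -1.9   61.2] q [ 0.07  0.48  2.59  3.    0.83 -1.55] F [ 0.2 -0.1  0.7]
shift mm [42.4 -1.8 49.3] per-row scaled [ 0.071 -0.003  0.082]
turn deg [-0.2  0.2 -0.2] scaled/row [-0.001  0.001 -0.   ]
```

>>> {"method": "send_rows", "body": {
  "steps": [
    [-1,[0.071,0,0.082],[0,0,0]],
    [-1,[0.071,0,0.082],[0,0,0]],
    [-1,[0.071,0,0.082],[0,0,0]],
    [-1,[0.071,0,0.082],[0,0,0]],
    [-1,[0.052,0,-0.041],[0,0,0]],
    [-1,[0.052,0,-0.041],[0,0,0]],
    [-1,[0.052,0,-0.041],[0,0,0]],
    [-1,[0.052,0,-0.041],[0,0,0]]
  ]
}}

```text
time: 8.1
ee_pos: [514.1, 122.0, 104.5]
eef_rot: [0.896, 0.088, 0.434, -0.043]
wrist_force: [-0.0, 0.6, -0.1]
gripper_width: 0.006
grasp_force: 0.0
```

```bash
cat > lid.py <<'E'
from h import *
delta(box([-88,0,64]))
W=cloud(snapshot("top"));B=(W-BC)@RB.as_matrix()
m=(abs(B[...,1])>50)&(abs(B[...,1])<120)&(B[...,0]>-115)&(B[...,0]<135)&(B[...,2]>98)
P=B[m];
for lo in range(-110,135,20):
    q=P[(P[:,0]>=lo)&(P[:,0]<lo+20)]
    if len(q)>20: print(lo+10,len(q),np.percentile(q[:,2],[10,50,90]).round(0))
E
python3 lid.py
```

```text
t 8.1 at [514.1 122.  104.5] box [-88.7  -3.4 104.5] q [ 0.1   0.34  2.43  2.99  0.53 -1.5 ] F [-0.   0.6 -0.1]
shift mm [-31.4  -3.3  25.6] per-row scaled [-0.209 -0.022  0.171]
-100 953 [118. 120. 121.]
-80 1262 [117. 119. 120.]
-60 1225 [116. 117. 119.]
-40 1190 [115. 117. 119.]
-20 1163 [113. 115. 117.]
0 1150 [111. 113. 115.]
20 1111 [109. 111. 113.]
40 1069 [107. 110. 112.]
60 1076 [105. 107. 108.]
80 592 [104. 106. 108.]
```

```bash
python3 - <<'E'
from h import *
a=snapshot("scene")["img"][100:340,230:530];cv2.imwrite("pics/lift1.png",cv2.resize(a,None,fx=2.5,fy=2.5))
E
```

```text
(no output)
```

View pics/lift1.png

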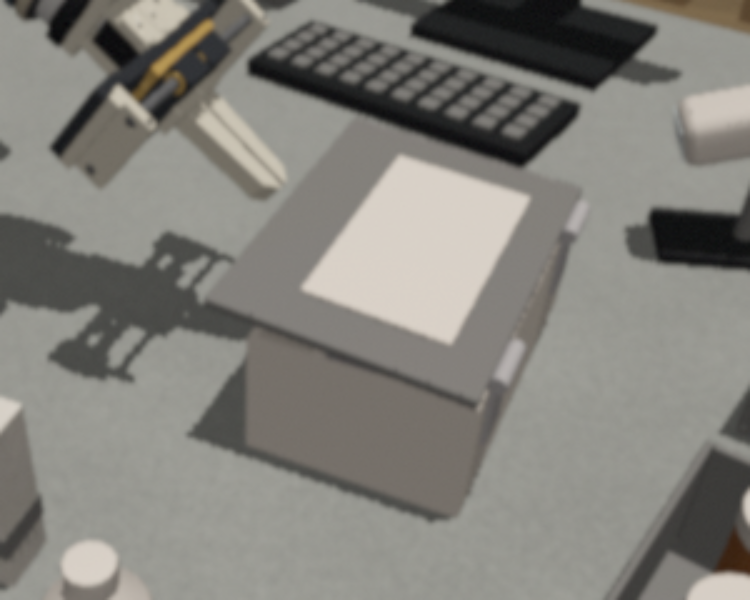

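The fingertips at crop (275,188) look to be just in front of the lip, not under it. I'll check this against the clouds.

```bash
python3 - <<'E'
from h import *
for c in("top","scene"):
    s=snapshot(c);B=(cloud(s)-BC)@RB.as_matrix()
    m=(abs(B[...,1])<30)&(B[...,0]>-170)&(B[...,0]<-60)&(B[...,2]>60)&(B[...,2]<200)
    P=B[m]
    print(c)
    for lo in range(-170,-60,10):
        q=P[(P[:,0]>=lo)&(P[:,0]<lo+10)]
        if len(q)>3: print(lo,len(q),np.percentile(q[:,1],[5,95]).round(0),np.percentile(q[:,2],[5,50,95]).round(0))
    m=(abs(abs(B[...,1])-80)<30)&(B[...,2]>100)&(B[...,2]<135);print("front edge",np.percentile(B[m][:,0],[0.1,1,3]))
    # project TCP
    st=env.sense();f=240/np.tan(np.radians(s["vfov"]/2));K=np.array([[f,0,s["cx"]],[0,f,s["cy"]],[0,0,1]])
    for p in (st["ee_pos"],box([-105,0,114])):
        print(cv2.projectPoints(np.array([p]),np.array(s["rvec"],float),np.array(s["tvec"],float),K,None)[0].ravel().round())
E
```

```text
top
-160 137 [-21.  12.] [163. 170. 173.]
-150 187 [-21.  11.] [153. 163. 167.]
-140 175 [-20.  10.] [146. 155. 160.]
-130 157 [-19.   9.] [139. 147. 151.]
-120 133 [-18.   8.] [135. 140. 144.]
-110 162 [-26.  26.] [117. 120. 135.]
-100 274 [-27.  27.] [118. 120. 122.]
-90 273 [-27.  27.] [117. 119. 121.]
-80 265 [-27.  27.] [116. 118. 121.]
-70 264 [-27.  27.] [116. 118. 120.]
front edge [-104.08874451 -103.1085106   -99.87146969]
[208. 271.]
[206. 282.]
scene
-170 181 [-22.  13.] [159. 176. 185.]
-160 156 [-21.  11.] [150. 167. 172.]
-150 155 [-20.  12.] [142. 159. 165.]
-140 141 [-19.  10.] [133. 152. 157.]
-130 148 [-19.  10.] [125. 144. 150.]
-120 107 [-17.   8.] [125. 136. 141.]
-110 69 [-26.  25.] [120. 121. 132.]
-100 113 [-26.  27.] [119. 120. 122.]
-90 119 [-27.  27.] [118. 119. 121.]
-80 118 [-27.  28.] [117. 119. 120.]
-70 122 [-28.  28.] [117. 118. 119.]
front edge [-647.31741435 -631.1962492  -612.73111265]
[352. 190.]
[345. 182.]
```

>>> {"method": "send_rows", "body": {
  "steps": [
    [-1,[0.026,0,-0.02],[0,0,0]],
    [-1,[0.026,0,-0.02],[0,0,0]],
    [-1,[0.026,0,-0.02],[0,0,0]],
    [-1,[0.026,0,-0.02],[0,0,0]],
    [-1,[0.026,0,-0.02],[0,0,0]],
    [-1,[0.026,0,-0.02],[0,0,0]],
    [-1,[0,0,0],[0,0,0]],
    [-1,[0,0,0],[0,0,0]]
  ]
}}

```text
time: 9.3
ee_pos: [514.7, 122.1, 133.1]
eef_rot: [0.896, 0.088, 0.434, -0.043]
wrist_force: [-0.1, 0.1, 0.1]
gripper_width: 0.002
grasp_force: 0.0
```

```bash
python3 lid.py; python3 - <<'E'
from h import *
a=snapshot("scene")["img"][120:270,270:470];cv2.imwrite("pics/lift2.png",cv2.resize(a,None,fx=4,fy=4))
E
```

```text
t 9.3 at [514.7 122.1 133.1] box [-88.1  -3.5 133.1] q [ 0.1   0.25  2.42  2.96  0.43 -1.46] F [-0.1  0.1  0.1]
shift mm [-54.2  -3.4  42.9] per-row scaled [-0.361 -0.023  0.286]
-100 957 [118. 120. 122.]
-80 1253 [117. 119. 120.]
-60 1237 [116. 117. 119.]
-40 1198 [114. 117. 119.]
-20 1172 [113. 115. 117.]
0 1138 [111. 113. 115.]
20 1125 [109. 111. 113.]
40 1061 [107. 109. 112.]
60 1076 [105. 107. 109.]
80 602 [104. 106. 108.]
```

View pics/lift2.png

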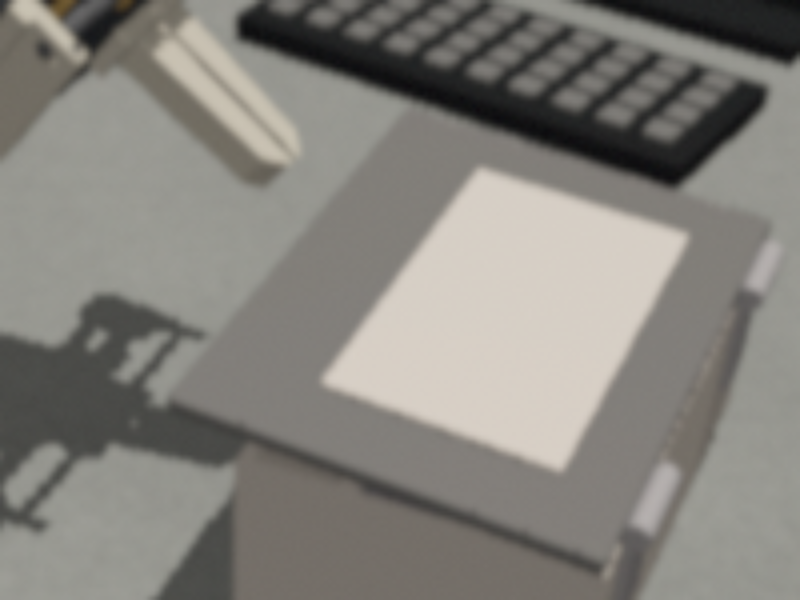

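The picture shows the fingertips at crop (285,160), clear of the lid and short of it, though the pose reading puts them over it. I'll measure where the real tip lies in the tool frame.

```bash
python3 - <<'E'
from h import *
st=env.sense();Rc=R.from_quat(st["eef_rot"])
for c in("top","scene"):
    W=cloud(snapshot(c));T=(W-st["ee_pos"])@Rc.as_matrix()
    B=(W-BC)@RB.as_matrix()
    m=(abs(T[...,1])<40)&(abs(T[...,0])<40)&(T[...,2]>-110)&(T[...,2]<30)&(B[...,2]>124)
    P=T[m];print(c,len(P))
    for lo in range(-110,30,10):
        q=P[(P[:,2]>=lo)&(P[:,2]<lo+10)]
        if len(q)>3: print(lo,len(q),"x",np.percentile(q[:,0],[5,50,95]).round(0),"y",np.percentile(q[:,1],[5,95]).round(0))
    print(P[:,2].max())
E
```

```text
top 900
-100 93 x [ 9. 11. 12.] y [-16.  17.]
-90 157 x [ 7. 11. 12.] y [-14.  18.]
-80 159 x [ 3. 10. 12.] y [-14.  17.]
-70 150 x [ 4. 10. 12.] y [-14.  17.]
-60 134 x [ 2. 10. 12.] y [-13.  16.]
-50 129 x [ 2. 11. 12.] y [-12.  15.]
-40 71 x [ 8. 11. 12.] y [-10.  11.]
-4.096700014515871
scene 935
-110 133 x [-5.  9. 11.] y [-15.  19.]
-100 137 x [-6.  9. 10.] y [-14.  18.]
-90 124 x [-6.  9. 11.] y [-14.  18.]
-80 123 x [-5.  9. 11.] y [-13.  17.]
-70 123 x [-7.  8. 11.] y [-13.  16.]
-60 112 x [-6.  9. 10.] y [-13.  15.]
-50 117 x [-6.  9. 11.] y [-12.  15.]
-40 66 x [-7.  7. 10.] y [-9. 10.]
-32.75069899561693
```

The real tips lie about 32 mm behind the reported TCP along tool z (top and scene clouds agree). I'll allow for that: back off, go lower, then deeper.

>>> {"method": "send_rows", "body": {
  "steps": [
    [-1,[-0.152,0.01,-0.195],[0,0,0]],
    [-1,[-0.117,0,0.091],[0,0,0]],
    [-1,[-0.117,0,0.091],[0,0,0]],
    [-1,[-0.117,0,0.091],[0,0,0]],
    [-1,[-0.117,0,0.091],[0,0,0]],
    [-1,[0,0,0],[0,0,0]],
    [-1,[0,0,0],[0,0,0]],
    [-1,[0,0,0],[0,0,0]]
  ]
}}

```text
time: 10.5
ee_pos: [478.4, 113.4, 45.5]
eef_rot: [0.895, 0.088, 0.435, -0.043]
wrist_force: [-0.8, -0.7, 0.3]
gripper_width: 0.007
grasp_force: 0.0
```

```bash
python3 - <<'E'
from h import *
delta(box([-62,0,42]),pose(YB,np.radians(52)),3)
E
```

```text
t 10.5 at [478.4 113.4  45.5] box [-125.4   -4.9   45.5] q [ 0.08  0.54  2.52  3.02  0.83 -1.56] F [-0.8 -0.7  0.3]
shift mm [36.4 -4.9 52. ] per-row scaled [ 0.081 -0.011  0.116]
turn deg [ 0.   0.2 -0.1] scaled/row [ 0.     0.001 -0.   ]
```

>>> {"method": "send_rows", "body": {
  "steps": [
    [-1,[0.081,-0.011,0.116],[0,0,0]],
    [-1,[0.081,-0.011,0.116],[0,0,0]],
    [-1,[0.081,-0.011,0.116],[0,0,0]],
    [-1,[0.052,0,-0.041],[0,0,0]],
    [-1,[0.052,0,-0.041],[0,0,0]],
    [-1,[0.052,0,-0.041],[0,0,0]],
    [-1,[0.052,0,-0.041],[0,0,0]],
    [-1,[0.052,0,-0.041],[0,0,0]]
  ]
}}

```text
time: 11.5
ee_pos: [539.0, 130.4, 90.9]
eef_rot: [0.896, 0.088, 0.434, -0.043]
wrist_force: [-0.2, 0.1, -2.9]
gripper_width: -0.0
grasp_force: 1.3
```

```bash
python3 lid.py
```

```text
t 11.5 at [539.  130.4  90.9] box [-62.6  -0.   90.9] q [ 0.12  0.41  2.37  3.03  0.54 -1.52] F [-0.2  0.1 -2.9]
shift mm [-36.8   0.   -3.2] per-row scaled [-0.245  0.    -0.021]
-100 807 [139. 142. 143.]
-80 1294 [136. 139. 141.]
-60 1263 [132. 134. 137.]
-40 1199 [129. 131. 134.]
-20 1165 [124. 127. 130.]
0 1133 [120. 123. 125.]
20 1095 [116. 119. 121.]
40 1020 [112. 114. 117.]
60 1026 [107. 109. 111.]
80 587 [105. 106. 108.]
```

>>> {"method": "send_rows", "body": {
  "steps": [
    [-1,[0.107,0,-0.049],[0,0,0]],
    [-1,[0.107,0,-0.049],[0,0,0]],
    [-1,[0.118,0,-0.022],[0,0,0]],
    [-1,[0.118,0,-0.022],[0,0,0]],
    [-1,[0.113,0,-0.012],[0,0,0]],
    [-1,[0.113,0,-0.012],[0,0,0]],
    [-1,[0.106,0,0.017],[0,0,0]],
    [-1,[0.106,0,0.017],[0,0,0]]
  ]
}}

```text
time: 12.55
ee_pos: [604.8, 143.3, 207.0]
eef_rot: [0.896, 0.088, 0.433, -0.043]
wrist_force: [-1.7, -0.2, -3.7]
gripper_width: 0.005
grasp_force: 1.5
```

```bash
sed -i 's/<135)&(B/<200)\&(B/; s/(-110,135/(-110,200/' lid.py; python3 lid.py
```

```text
t 12.55 at [604.8 143.3 207. ] box [  4.4  -0.3 207. ] q [ 0.13  0.2   2.16  2.73  0.12 -1.2 ] F [-1.7 -0.2 -3.7]
shift mm [-1.695e+02 -1.000e-01  1.640e+01] per-row scaled [-1.13e+00 -1.00e-03  1.09e-01]
-100 1644 [317. 324. 332.]
-80 875 [308. 313. 326.]
-60 84 [305. 309. 312.]
-20 1016 [248. 253. 255.]
0 779 [215. 229. 241.]
20 648 [187. 201. 213.]
40 530 [155. 168. 180.]
60 397 [122. 138. 149.]
80 409 [106. 108. 115.]
```

>>> {"method": "send_rows", "body": {
  "steps": [
    [-1,[0,0,0],[0.03,0,0]],
    [-1,[0,0,0],[0.03,0,0]],
    [-1,[0.05,0,0.018],[0,-0.02,0]],
    [-1,[0.05,0,0.018],[0,-0.02,0]],
    [-1,[0.05,0,0.016],[0,-0.02,0]],
    [-1,[0.05,0,0.016],[0,-0.02,0]],
    [-1,[0.05,0,0.014],[0,-0.02,0]],
    [-1,[0.05,0,0.014],[0,-0.02,0]]
  ]
}}

```text
time: 13.6
ee_pos: [635.9, 154.2, 226.5]
eef_rot: [0.922, 0.111, 0.363, -0.072]
wrist_force: [-1.9, 0.7, -1.6]
gripper_width: 0.003
grasp_force: 1.3
```

```bash
sed -i 's/^delta.*/delta(box([61,0,236]),pose(YB,np.radians(40)),4)/' lid.py; python3 lid.py
```

```text
t 13.6 at [635.9 154.2 226.5] box [ 37.1   4.4 226.5] q [0.1  0.22 1.96 0.62 0.26 0.88] F [-1.9  0.7 -1.6]
shift mm [23.9  5.4  9.1] per-row scaled [0.04  0.009 0.015]
turn deg [-4.6 -3.2  0.7] scaled/row [-0.013 -0.009  0.002]
-100 34 [378. 407. 412.]
-80 1022 [317. 325. 347.]
-60 1876 [337. 352. 365.]
-40 1111 [346. 356. 365.]
-20 335 [338. 340. 349.]
20 1129 [249. 273. 275.]
40 430 [178. 206. 230.]
60 242 [115. 146. 166.]
```

>>> {"method": "send_rows", "body": {
  "steps": [
    [-1,[0.03,0.009,0.016],[-0.013,-0.009,0.002]],
    [-1,[0.03,0.009,0.016],[-0.013,-0.009,0.002]],
    [-1,[0.03,0.009,0.016],[-0.013,-0.009,0.002]],
    [-1,[0.03,0.009,0.016],[-0.013,-0.009,0.002]],
    [-1,[0.045,0,0.027],[0,0,0]],
    [-1,[0.045,0,0.027],[0,0,0]],
    [-1,[0.045,0,0.027],[0,0,0]],
    [-1,[0.045,0,0.027],[0,0,0]]
  ]
}}

```text
time: 14.65
ee_pos: [688.5, 159.4, 237.5]
eef_rot: [0.934, 0.092, 0.342, -0.033]
wrist_force: [-1.6, -0.9, -1.0]
gripper_width: 0.007
grasp_force: 1.0
```

```bash
sed -i 's/61,0,236/122,0,234/' lid.py; python3 lid.py|head -3
```

```text
t 14.65 at [688.5 159.4 237.5] box [ 89.7  -0.9 237.5] q [0.15 0.3  1.78 0.09 0.35 1.45] F [-1.6 -0.9 -1. ]
shift mm [22.4 -0.9 23.6] per-row scaled [ 0.037 -0.002  0.039]
turn deg [ 0.1 -0.3 -0. ] scaled/row [ 0.    -0.001 -0.   ]
```

>>> {"method": "send_rows", "body": {
  "steps": [
    [-1,[0.025,0,0.026],[0,0,0]],
    [-1,[0.025,0,0.026],[0,0,0]],
    [-1,[0.025,0,0.026],[0,0,0]],
    [-1,[0.025,0,0.026],[0,0,0]],
    [-1,[0.025,0,0.026],[0,0,0]],
    [-1,[0.025,0,0.026],[0,0,0]],
    [-1,[0,0,0],[0,0,0]],
    [-1,[0,0,0],[0,0,0]]
  ]
}}

```text
time: 15.7
ee_pos: [719.5, 165.7, 233.9]
eef_rot: [0.935, 0.092, 0.342, -0.033]
wrist_force: [-5.3, -1.1, 2.5]
gripper_width: 0.005
grasp_force: 2.8
```

```bash
cat > lid2.py <<'E'
from h import *
delta(box([122,0,234]),pose(YB,np.radians(40)),4)
for c in ("top","scene"):
    B=(cloud(snapshot(c))-BC)@RB.as_matrix()
    m=(abs(B[...,1])<120)&(abs(B[...,1])>50)&(B[...,0]>60)&(B[...,0]<190)&(B[...,2]>120)&(B[...,2]<275);P=B[m]
    m2=(abs(B[...,1])<125)&(B[...,0]>60)&(B[...,0]<190);print(c,"max z",np.percentile(B[m2][:,2],99.5))
    for lo in range(120,280,20):
        q=P[(P[:,2]>=lo)&(P[:,2]<lo+20)]
        if len(q)>10: print(lo+10,len(q),np.percentile(q[:,0],[10,50,90]).round(1))
E
python3 lid2.py
```

```text
t 15.7 at [719.5 165.7 233.9] box [121.3  -0.8 233.9] q [0.15 0.36 1.71 0.08 0.37 1.47] F [-5.3 -1.1  2.5]
shift mm [ 0.6 -0.8  0.4] per-row scaled [ 0.001 -0.001  0.001]
turn deg [ 0.1 -0.2 -0. ] scaled/row [ 0.    -0.001 -0.   ]
top max z 361.9688509549278
130 318 [75.6 77.6 80.1]
150 249 [80.8 82.7 84.8]
170 271 [85.4 87.3 89.3]
190 280 [89.9 91.9 94. ]
210 310 [94.4 96.4 98.7]
230 319 [ 99.2 101.3 103.2]
250 367 [103.9 106.1 107.9]
270 394 [108.5 110.5 112. ]
scene max z 358.8867052147456
130 30 [73.6 75.1 76.9]
150 31 [78.3 80.5 82. ]
170 35 [82.6 85.1 86.5]
190 35 [87.4 89.8 91.3]
210 35 [92.  94.2 95.9]
230 37 [ 96.8  98.9 100.7]
250 40 [101.7 103.6 105.2]
270 43 [106.5 108.  117. ]
```

Lid at 1.80 rad, against its stop (force rose to 5.9 N). I'll back off and turn the tool upright.

>>> {"method": "send_rows", "body": {
  "steps": [
    [-1,[0.015,0,0.013],[0,0,0]],
    [-1,[-0.23,0,-0.193],[0,0,0]],
    [-1,[-0.23,0,-0.193],[0,0,0]],
    [-1,[-0.23,0,-0.193],[0,0,0]],
    [-1,[-0.1,0,-0.25],[0,-0.1,0]],
    [0,[0,0,-0.2],[0,-0.11,0]],
    [1,[0,0,0],[0,-0.11,0]],
    [1,[0,0,0],[0,-0.11,0]]
  ]
}}

```text
time: 16.8
ee_pos: [542.3, 130.8, 276.7]
eef_rot: [0.995, 0.098, 0.02, -0.001]
wrist_force: [0.1, 1.3, -0.3]
gripper_width: 0.277
grasp_force: 0.0
```

```bash
python3 lid2.py | head -11; python3 - <<'E'
from h import *
s=snapshot("top");W=cloud(s);B=(W-BC)@RB.as_matrix()
cv2.imwrite("pics/open.png",s["img"])
for nm,y in (("left",61),("right",-61)):
    m=(abs(B[...,0])<60)&(abs(B[...,1]-y)<50);print(nm,np.nanpercentile(B[m][:,2],[5,25,50,75,95]).round(0))
delta([480.2,-164.8,220],pose(np.radians(13.9),0))
E
```

```text
t 16.8 at [542.3 130.8 276.7] box [-59.3  -0.3 276.7] q [0.15 0.27 1.55 0.   1.29 1.53] F [ 0.1  1.3 -0.3]
shift mm [179.4  -0.5  50. ] per-row scaled [ 0.299 -0.001  0.083]
turn deg [ 0.1 37.7 -0. ] scaled/row [ 0.     0.105 -0.   ]
top max z 278.0776855168875
130 348 [76.  78.  79.9]
150 368 [80.5 82.6 84.6]
170 475 [85.2 87.3 89.2]
190 495 [89.9 91.9 93.9]
210 519 [94.5 96.6 98.5]
230 566 [ 99.1 101.2 103.3]
250 611 [103.9 105.8 107.9]
left [ 4.  6.  7. 26. 70.]
right [  7.  10. 433. 600. 626.]
t 16.95 at [543.2 130.9 274.3] box [-58.4  -0.3 274.3] q [0.15 0.27 1.55 0.   1.28 1.53] F [-0.2  0.5 -0.6]
shift mm [-121.8  277.7   49.2] per-row scaled [-0.812  1.851  0.328]
turn deg [ 0.1 -2.5 -2.6] scaled/row [ 0.001 -0.028 -0.029]
```

View pics/open.png

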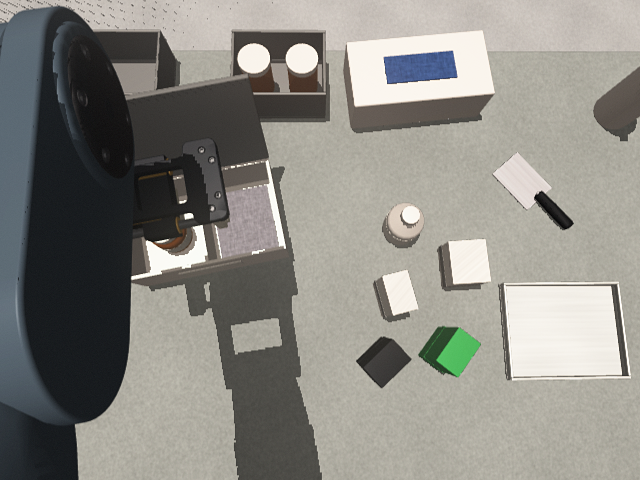

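The right compartment (y<0, top (247,222)) is empty with the grey liner; the jar is in the left one. Lid still at its stop. Now I'll go above the carton.

>>> {"method": "send_rows", "body": {
  "steps": [
    [1,[0,0,0],[0,-0.028,-0.029]],
    [1,[-0.116,0.264,0],[0,0,0]],
    [1,[-0.116,0.264,0],[0,0,0]],
    [1,[-0.116,0.264,0],[0,0,0]],
    [1,[-0.116,0.264,0],[0,0,0]],
    [1,[-0.116,0.264,0.1],[0,0,0]],
    [1,[-0.116,0.264,0.1],[0,0,0]],
    [1,[-0.116,0.264,0.1],[0,0,0]]
  ]
}}

```text
time: 17.95
ee_pos: [489.6, -168.9, 230.5]
eef_rot: [0.993, 0.121, 0.002, 0.002]
wrist_force: [0.7, -0.5, -0.1]
gripper_width: 1.002
grasp_force: 0.0
```

```bash
python3 - <<'E'
from h import *
delta([480.2,-164.8,140],pose(np.radians(13.9),0))
st=env.sense();Rc=R.from_quat(st["eef_rot"])
W=cloud(snapshot("scene"));T=(W-st["ee_pos"])@Rc.as_matrix()
m=(abs(T[...,1])<75)&(abs(T[...,0])<25)&(T[...,2]>-110)&(T[...,2]<80);P=T[m]
for lo in range(-110,80,10):
    q=P[(P[:,2]>=lo)&(P[:,2]<lo+10)]
    if len(q)>3: print(lo,len(q),"x",np.percentile(q[:,0],[5,50,95]).round(0),"y",np.percentile(q[:,1],[2,25,50,75,98]).round(0))
W=cloud(snapshot("top"))
sub=W[262:325,370:425].reshape(-1,3);p=sub[abs(sub[:,2]-121)<5]
print(len(p),cv2.minAreaRect(p[:,:2].astype(np.float32)) if len(p)>50 else 0)
E
```

```text
t 17.95 at [ 489.6 -168.9  230.5] box [-169.7 -283.8  230.5] q [-0.42  0.25  1.69 -0.    1.2   0.91] F [ 0.7 -0.5 -0.1]
shift mm [-8.3 -6.5 90.4] per-row scaled [-0.056 -0.044  0.603]
turn deg [ 0.2 -0.2 -0. ] scaled/row [ 0.002 -0.002 -0.   ]
-110 163 x [-5.  7.  8.] y [-63. -56. -50. -49.  53.]
-100 397 x [-8.  6.  9.] y [-62. -49.  49.  63.  64.]
-90 381 x [-8.  6.  8.] y [-62. -48.  50.  62.  64.]
-80 365 x [-8.  7.  8.] y [-61. -48.  51.  62.  63.]
-70 343 x [-8.  6.  8.] y [-61. -48.  50.  61.  62.]
-60 313 x [-8.  6.  8.] y [-60. -48.  50.  60.  62.]
-50 293 x [-8.  6.  9.] y [-59. -48.  49.  60.  61.]
-40 134 x [-7.  7.  8.] y [-57. -48. -47.  49.  56.]
0 0
```

Carton position is unchanged from the first measurement. The same 34 mm TCP offset along z shows here, so I'll descend to reported z≈51 (real tip ≈85).

>>> {"method": "send_rows", "body": {
  "steps": [
    [1,[-0.056,-0.044,0],[0.002,-0.002,0]],
    [1,[0,0,0.2],[0,0,0]],
    [1,[0,0,0.2],[0,0,0]],
    [1,[0,0,0.2],[0,0,0]],
    [1,[0,0,0.2],[0,0,0]],
    [1,[0,0,0.2],[0,0,0]],
    [1,[0,0,0.2],[0,0,0]],
    [1,[0,0,0],[0,0,0]]
  ]
}}

```text
time: 19.05
ee_pos: [478.8, -161.6, 50.1]
eef_rot: [0.993, 0.121, -0.003, -0.001]
wrist_force: [0.5, -1.1, 0.3]
gripper_width: 1.0
grasp_force: 0.0
```

```bash
python3 - <<'E'
from h import *
delta([480.2,-164.8,51],pose(np.radians(13.9),0))
s=snapshot("wrist");im=s["img"];cv2.imwrite("pics/wrist.png",im)
E
```

```text
t 19.05 at [ 478.8 -161.6   50.1] box [-178.8 -274.5   50.1] q [-0.42  0.47  1.88 -0.    0.8   0.91] F [ 0.5 -1.1  0.3]
shift mm [ 0.6  3.5 -0.9] per-row scaled [ 0.004  0.023 -0.006]
turn deg [-0.2  0.3  0.1] scaled/row [-0.002  0.003  0.001]
```

View pics/wrist.png

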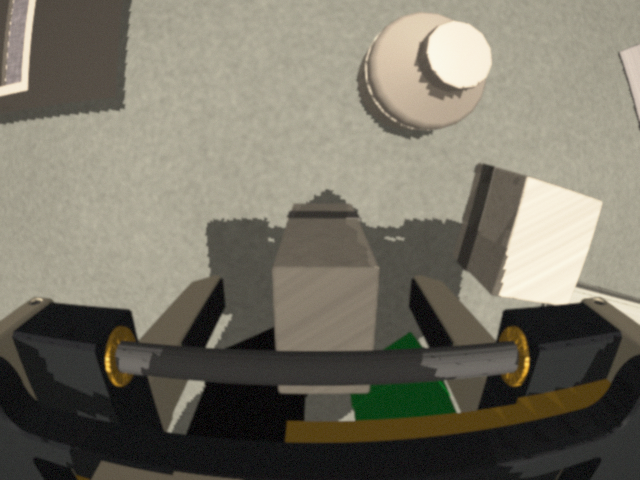

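The white carton at (325,310) sits between the fingertips at (215,290) and (420,290), slightly right of centre, as the 3.5 mm residual says. I'll correct and grip.

>>> {"method": "send_rows", "body": {
  "steps": [
    [1,[0.004,0.023,0],[0,0,0]],
    [-1,[0,0,0],[0,0,0]],
    [-1,[0,0,0],[0,0,0]],
    [-1,[0,0,0],[0,0,0]],
    [-1,[0,0,0],[0,0,0]],
    [-1,[0,0,0],[0,0,0]],
    [-1,[0,0,0],[0,0,0]],
    [-1,[0,0,0],[0,0,0]]
  ],
  "newtons": 20
}}

```text
time: 20.1
ee_pos: [481.3, -166.4, 50.8]
eef_rot: [0.993, 0.121, -0.002, -0.001]
wrist_force: [-0.9, -0.3, 0.2]
gripper_width: 0.429
grasp_force: 20.0
```

>>> {"method": "send_rows", "body": {
  "steps": [
    [-1,[0,0,-0.1],[0,0,0]],
    [-1,[0,0,-0.2],[0,0,0]],
    [-1,[0,0,-0.25],[0,0,0]],
    [-1,[0,0,-0.25],[0,0,0]],
    [-1,[0,0,-0.2],[0,0,0]],
    [-1,[0,0,0],[0,0,0]],
    [-1,[0,0,0],[0,0,0]],
    [-1,[0,0,0],[0,0,0]]
  ]
}}

```text
time: 21.1
ee_pos: [481.2, -166.2, 199.6]
eef_rot: [0.993, 0.121, -0.003, -0.001]
wrist_force: [0.6, -0.0, -2.1]
gripper_width: 0.429
grasp_force: 20.0
```

```bash
python3 - <<'E'
from h import *
print(env.sense()["gripper_width"],env.sense()["grasp_force"])
delta(box([0,-61,195]),pose(YB,0),7)
W=cloud(snapshot("top"));B=(W-BC)@RB.as_matrix()
for nm,z in (("rim",95),):
    m=(abs(B[...,2]-96)<4)&(abs(B[...,0])<90)&(B[...,1]<0)&(B[...,1]>-140);P=B[m]
    print(len(P),np.percentile(P,[1,50,99],axis=0).round(0).tolist())
    r=P[abs(P[:,0])<50];h,e=np.histogram(r[:,1],np.arange(-135,10,5));print(list(zip(e.astype(int),h)))
    r=P[(P[:,1]>-110)&(P[:,1]<-15)];h,e=np.histogram(r[:,0],np.arange(-90,-60,3));print(list(zip(e.astype(int),h)))
m=(abs(B[...,2]-9)<4)&(abs(B[...,0])<66)&(B[...,1]<-8)&(B[...,1]>-116);print("liner",np.percentile(B[m],[1,50,99],axis=0).round(0).tolist())
E
```

```text
0.42877576958095126 19.98534321784973
t 21.1 at [ 481.2 -166.2  199.6] box [-177.4 -279.6  199.6] q [-0.42  0.27  1.74 -0.    1.14  0.91] F [ 0.6 -0.  -2.1]
shift mm [ 187.1 -210.4    4.2] per-row scaled [ 0.178 -0.2    0.004]
turn deg [-0.1  0.3  2.6] scaled/row [-0.     0.     0.004]
852 [[-75.0, -125.0, 92.0], [-7.0, -93.0, 96.0], [75.0, -2.0, 99.0]]
[(np.int64(-135), np.int64(0)), (np.int64(-130), np.int64(6)), (np.int64(-125), np.int64(195)), (np.int64(-120), np.int64(0)), (np.int64(-115), np.int64(0)), (np.int64(-110), np.int64(0)), (np.int64(-105), np.int64(0)), (np.int64(-100), np.int64(0)), (np.int64(-95), np.int64(0)), (np.int64(-90), np.int64(0)), (np.int64(-85), np.int64(0)), (np.int64(-80), np.int64(0)), (np.int64(-75), np.int64(0)), (np.int64(-70), np.int64(0)), (np.int64(-65), np.int64(0)), (np.int64(-60), np.int64(0)), (np.int64(-55), np.int64(0)), (np.int64(-50), np.int64(0)), (np.int64(-45), np.int64(0)), (np.int64(-40), np.int64(0)), (np.int64(-35), np.int64(0)), (np.int64(-30), np.int64(0)), (np.int64(-25), np.int64(0)), (np.int64(-20), np.int64(0)), (np.int64(-15), np.int64(0)), (np.int64(-10), np.int64(0)), (np.int64(-5), np.int64(0)), (np.int64(0), np.int64(0))]
[(np.int64(-90), np.int64(0)), (np.int64(-87), np.int64(0)), (np.int64(-84), np.int64(0)), (np.int64(-81), np.int64(0)), (np.int64(-78), np.int64(1)), (np.int64(-75), np.int64(126)), (np.int64(-72), np.int64(98)), (np.int64(-69), np.int64(0)), (np.int64(-66), np.int64(0))]
liner [[-52.0, -115.0, 5.0], [5.0, -62.0, 8.0], [65.0, -9.0, 12.0]]
```

>>> {"method": "send_rows", "body": {
  "steps": [
    [-1,[0.178,-0.2,0],[0,0,0.004]],
    [-1,[0.178,-0.2,0],[0,0,0.004]],
    [-1,[0.178,-0.2,0],[0,0,0.004]],
    [-1,[0.178,-0.2,0],[0,0,0.004]],
    [-1,[0.178,-0.2,0],[0,0,0.004]],
    [-1,[0.178,-0.2,0],[0,0,0.004]],
    [-1,[0.178,-0.2,0],[0,0,0.004]],
    [-1,[0,0,0],[0,0,0]]
  ]
}}

```text
time: 22.15
ee_pos: [617.8, 81.7, 199.1]
eef_rot: [0.995, 0.1, -0.002, -0.001]
wrist_force: [0.6, 0.9, -1.5]
gripper_width: 0.427
grasp_force: 20.0
```

```bash
python3 - <<'E'
from h import *
delta(box([0,-61,58]),pose(YB,0),1)
for c in("top","scene"):
    W=cloud(snapshot(c));B=(W-BC)@RB.as_matrix()
    m=(abs(B[...,0])<50)&(abs(B[...,1]+61)<50)&(B[...,2]>140)&(B[...,2]<235);P=B[m]
    print(c,len(P),np.percentile(P,[0.5,1,50,99],axis=0).round(0).tolist())
E
```

```text
t 22.15 at [617.8  81.7 199.1] box [  5.2 -63.2 199.1] q [0.06 0.48 1.43 0.   1.23 1.43] F [ 0.6  0.9 -1.5]
shift mm [ -4.5  -2.  141.1] per-row scaled [-0.03  -0.013  0.941]
turn deg [-0.1  0.3  0.2] scaled/row [-0.001  0.003  0.002]
top 355 [[-27.0, -88.0, 152.0], [-27.0, -87.0, 152.0], [-25.0, -82.0, 192.0], [17.0, -64.0, 234.0]]
scene 2272 [[-28.0, -89.0, 151.0], [-28.0, -85.0, 152.0], [7.0, -83.0, 195.0], [31.0, -48.0, 234.0]]
```

>>> {"method": "send_rows", "body": {
  "steps": [
    [-1,[-0.03,-0.013,0.05],[0,0.003,0.002]],
    [-1,[0,0,0.14],[0,0,0]],
    [-1,[0,0,0.14],[0,0,0]],
    [-1,[0,0,0.14],[0,0,0]],
    [-1,[0,0,0.14],[0,0,0]],
    [-1,[0,0,0.14],[0,0,0]],
    [-1,[0,0,0.06],[0,0,0]],
    [-1,[0,0,0],[0,0,0]]
  ]
}}

```text
time: 23.25
ee_pos: [612.4, 80.5, 78.7]
eef_rot: [0.995, 0.097, 0.0, -0.001]
wrist_force: [0.2, 0.0, -1.8]
gripper_width: 0.43
grasp_force: 20.0
```

```bash
python3 - <<'E'
from h import *
delta(box([0,-61,58]),pose(YB,0),1)
E
```

```text
t 23.25 at [612.4  80.5  78.7] box [ -0.4 -63.4  78.7] q [0.05 0.6  1.56 0.   0.99 1.43] F [ 0.2  0.  -1.8]
shift mm [ 0.4 -2.4 20.7] per-row scaled [ 0.003 -0.016  0.138]
turn deg [-0.1 -0.  -0.2] scaled/row [-0.001 -0.    -0.002]
```

>>> {"method": "send_rows", "body": {
  "steps": [
    [-1,[0,-0.01,0.04],[0,0,0]],
    [-1,[0,0,0.03],[0,0,0]],
    [-1,[0,0,0.02],[0,0,0]],
    [-1,[0,0,0.01],[0,0,0]],
    [-1,[0,0,0.01],[0,0,0]],
    [-1,[0,0,0.01],[0,0,0]],
    [-1,[0,0,0.005],[0,0,0]],
    [-1,[0,0,0],[0,0,0]]
  ]
}}

```text
time: 24.25
ee_pos: [612.6, 82.4, 60.2]
eef_rot: [0.995, 0.097, 0.001, -0.001]
wrist_force: [-0.1, 0.5, -1.6]
gripper_width: 0.428
grasp_force: 20.0
```

>>> {"method": "send_rows", "body": {
  "steps": [
    [-1,[0,0,0.006],[0,0,0]],
    [-1,[0,0,0.004],[0,0,0]],
    [-1,[0,0,0.004],[0,0,0]],
    [-1,[0,0,0],[0,0,0]],
    [-1,[0,0,0],[0,0,0]],
    [-1,[0,0,0],[0,0,0]],
    [-1,[0,0,0],[0,0,0]],
    [-1,[0,0,0],[0,0,0]]
  ]
}}

```text
time: 25.25
ee_pos: [612.6, 82.3, 58.1]
eef_rot: [0.995, 0.097, 0.001, -0.001]
wrist_force: [0.0, 0.8, -2.4]
gripper_width: 0.426
grasp_force: 20.0
```

>>> {"method": "send_rows", "body": {
  "steps": [
    [-1,[0,0,0.004],[0,0,0]],
    [-1,[0,0,0.004],[0,0,0]],
    [-1,[0,0,0],[0,0,0]],
    [-1,[0,0,0],[0,0,0]],
    [-1,[0,0,0],[0,0,0]],
    [-1,[0,0,0],[0,0,0]],
    [-1,[0,0,0],[0,0,0]],
    [-1,[0,0,0],[0,0,0]]
  ]
}}

```text
time: 26.25
ee_pos: [613.1, 82.5, 57.7]
eef_rot: [0.995, 0.097, 0.001, -0.001]
wrist_force: [-0.7, 0.7, 6.1]
gripper_width: 0.428
grasp_force: 20.0
```

Contact: the force went from −2 to +6 N at the expected height. I'll release to about 60 mm and withdraw straight up.

>>> {"method": "send_rows", "body": {
  "steps": [
    [-0.05,[0,0,0],[0,0,0]],
    [0.1,[0,0,0],[0,0,0]],
    [0.3,[0,0,0],[0,0,0]],
    [0.3,[0,0,0],[0,0,0]],
    [0.3,[0,0,-0.03],[0,0,0]],
    [0.3,[0,0,-0.1],[0,0,0]],
    [0.3,[0,0,-0.2],[0,0,0]],
    [0.3,[0,0,-0.2],[0,0,0]]
  ]
}}

```text
time: 27.25
ee_pos: [612.6, 82.3, 138.4]
eef_rot: [0.995, 0.097, 0.001, -0.001]
wrist_force: [0.2, 0.8, 0.1]
gripper_width: 0.649
grasp_force: 0.0
```

>>> {"method": "send_rows", "body": {
  "steps": [
    [0.3,[0,0,-0.2],[0,0,0]],
    [0.3,[0,0,-0.25],[0,0,0]],
    [0.3,[-0.2,0,-0.2],[0,0,0]],
    [0.3,[-0.3,0,0],[0,0,0]],
    [0.3,[-0.3,0,0],[0,0,0]],
    [0.3,[-0.3,0,0],[0,0,0]],
    [0.3,[-0.2,0,0],[0,0,0]],
    [0.3,[0,0,0],[0,0,0]]
  ]
}}

```text
time: 28.25
ee_pos: [420.2, 44.1, 234.9]
eef_rot: [0.995, 0.097, 0.002, -0.001]
wrist_force: [0.6, -0.7, -0.3]
gripper_width: 0.654
grasp_force: 0.0
```

```bash
python3 lid2.py | grep -v shift; python3 - <<'E'
from h import *
s=snapshot("top");B=(cloud(s)-BC)@RB.as_matrix()
m=(abs(B[...,0])<60)&(abs(B[...,1]+61)<55)&(abs(B[...,2]-128)<7);P=B[m]
print(len(P),np.median(P[:,2]),cv2.minAreaRect(P[:,:2].astype(np.float32)))
a=snapshot("scene")["img"];cv2.imwrite("pics/end.png",np.hstack([cv2.resize(s["img"],(400,300)),cv2.resize(a,(400,300))]))
E
```

```text
t 28.25 at [420.2  44.1 234.9] box [-196.1  -61.4  234.9] q [-0.01  0.06  1.9   0.    1.18  1.37] F [ 0.6 -0.7 -0.3]
turn deg [ 0.  39.8 -0.1] scaled/row [ 0.     0.111 -0.   ]
top max z 278.1177593597213
130 750 [76.  77.9 80. ]
150 815 [80.6 82.6 84.5]
170 889 [85.2 87.2 89.2]
190 964 [89.9 91.8 93.8]
210 1050 [94.5 96.5 98.4]
230 1158 [ 99.  101.2 103.1]
250 1268 [103.7 105.7 107.7]
270 1057 [108.1 109.8 111.4]
scene max z 277.81539935729415
130 31 [73.5 74.9 77. ]
150 30 [78.4 80.2 82. ]
170 32 [82.5 85.1 86.5]
190 37 [87.2 89.2 93.9]
210 41 [91.9 93.6 95.9]
230 38 [ 96.8  98.4 100.5]
250 44 [101.3 103.5 105. ]
270 38 [106.2 107.7 116.8]
1067 128.30737397305538 ((-0.5315742492675781, -61.67090606689453), (40.21902084350586, 60.88835144042969), 89.94222259521484)
```

View pics/end.png

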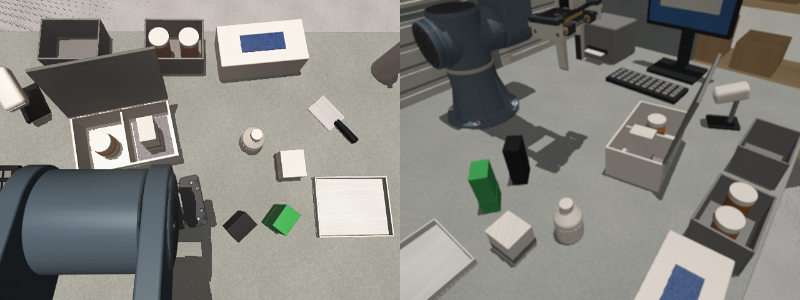

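The carton stands upright in the right-hand compartment at (148,130). It is centred on the liner within 1 mm and square to the box. The lid is at its stop, the other packs have not moved, and the arm is clear.

```bash
python3 -c "
from rig import order
print(order.close_job())"
```

```text
the job is handed in; nothing more can be done
None
```

I opened the lid to its stop (about 1.80 rad measured), set the tall white carton down gently, upright in the empty right-hand compartment, and handed the job in at about 28 s; no verdict came back.

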